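# Count to the third gap of the parcel rack and push the parcel in

### The arm

A 6-joint arm with a two-finger parallel gripper is mounted at the origin on the work surface. World frame = base frame: x ahead of the robot, y to its left, z up, the work surface at z = 0. Lengths are in m, angles in degrees, forces in N, time in s.
With the tool pointing down it reaches from about 0.4 to 0.825 m from the base axis. Payload 7 kg.
Tool frame: the origin (TCP) lies on the centre line of the jaws, within the pads' length; the fingertips stand 14 mm ahead of it and the grasp point (between the pads) lies 5 mm behind it; z points along the fingers, x is the direction in which the jaws open and shut, and the axes are right-handed (so a half turn about z gives the same grasp; the last joint's range is limited). The gripper opens to 88 mm and grips with 3 to 60 N. Pads are 19 mm wide; open, the fingers measure 130 mm over their backs; the gripper's body (78 mm by 193 mm) begins 47 mm behind the grasp point.
Start: joints at [16.507, 20.546, 0.682, 0, -70.136, -16.507], TCP at [0.675, -0, 0.241] pointing down, gripper open.
Joint ranges: [-176.03, 176.03], [-82.01, 121.73], [-58.28, 71.71], [-173.87, 95.51], [-174.79, -0.11], [-173.66, 173.66]. Speed limits (degrees/s): [136.94, 136.94, 172.46, 180, 180, 180].

### API

Orientations are given as [roll, pitch, yaw] about the fixed x, y, z axes, in that order (R = Rz(yaw) Ry(pitch) Rx(roll)).
In Python, from plant import * gives the robot as it stands.
- The arm moves only by the shell command python3 -m handwheel 'ROWS' [OPENING]. ROWS is JSON, a list of rows, each a list of 2 entries, a list of its own where there are three numbers: the shift along the tool's x, y, z each as a share of 0.2 m, from -1 to 1, then the turn, a rotation vector about the tool's x, y, z each as a share of 360 degrees, from -1 to 1. In form: [[[tx, ty, tz], [ax, ay, az]], ...]. A call has 1 to 5 rows; each row is the pose to reach, as a shift and turn from the pose commanded when the call began, along the tool's axes at that moment, turning the shorter way round; what a row does not reach only later rows make up. A row lasts 1/12 s, in which the tool goes at most 41.7 mm and 7.16 degrees, less where a joint would pass 70% of its speed; a pose out of reach is approached as far as the arm can. A call with a number of a shift or a turn outside -1 to 1 is refused whole. A call with a gripper value outside its range is refused whole. OPENING is the closure, from -1 (fully open) to 1 (shut), set as the call begins (- or left out, the last holds). The fingers move at their own pace and stop on an object; the grip force is fixed at half the most. Time passes only in rows, so rows that repeat a pose let the fingers close. It gives the time, the measured TCP pose, the force and the opening at its end, in the units of the state.
- get_obs(): the state, without advancing time (a new reading comes with each control period).
- snapshot(name): name is "scene" or "side" or "wrist"; returns a dict with "color" (384x512x3 uint8, red, green, blue), "z_map" (384x512 float32, m along the optical axis (not along the pixel's ray), 0 where there is no reading), "intrinsics" (3x3 intrinsics, pixels), "rvec" (rotation vector, rad) and "tvec" (3), from world to camera coordinates, as OpenCV has them. Camera axes: x right, y down, z forward; pixel columns grow to the right and rows downward; lengths in m; the calibration is good to about 2 mm. A picture is of the moment at which its call begins.
- close_job(): hands the job in, once; it reports no verdict.
The state is a dict: "clock": time; "joint_pos": joint angles; "qvel": joint speeds; "tau": joint torques, N m; "tool_pos": TCP position; "orientation": TCP orientation; "force": force on the tool from outside, world axes, zero at the start; "moment": the same for the moment, N m; "opening": finger opening in m.
Only numpy, scipy, OpenCV 4.12 (cv2) and the standard library are available. Lean on these libraries where they do the work, as an engineer would, in place of code of your own. Each camera call takes 0.05 s, during which the arm holds its last target. There are 200 camera calls.

### The job

Run a fingertip along the sprung top rail of the parcel rack to count its gaps from the pink end panel: press down lightly on the yellow patch over the first gap, then the second, then the third, every gap counting whether full or empty, and touch no patch beyond the third. Then push the yellow-banded parcel along the table into that third gap, lengthwise and fully home against the rack's back, without lifting or tipping it. Leave the two cartons in the rack, the tape roll and the stamp where they are.

Things in the scene. Friction and masses are not known exactly. Their poses are not given: they have to be found in the camera images.
- rack: Fixed divider rack. Origin on the table, mid-front (at the dividers' front noses); +x runs into the gaps, away from the robot, +y along the rack to the robot's left. Seven dividers, 6 mm thick, 70 mm high, 62 mm pitch, make six gaps 56 mm wide, centres at y = 155, 93, 31, -31, -93, -155 mm, open in front, no floor (bare table), closed 85 mm in by a back panel.
- pink_end: Pink end panel (95 x 18 x 85 mm high), fixed against one end of the rack, either the left (+y) or the right (-y) end; origin under its centre. Counting starts at this end.
- grey_end: Grey end panel of the same size, fixed at the other end of the rack.
- tab1 (a point): Yellow patch, 36 mm along the rail x 24 mm across, of the top rail, over gap 1 counted from the rack's left (+y) end. Point mid top face, 88 mm above the table, 30 mm behind the rack's front. The rail is one flush-topped bar over all gaps (26 mm grey stretches between patches), parcels pass under it.
- tab2 (a point): Yellow patch over gap 2 from the left, as tab1. The whole rail gives downward together on springs, by up to 8 mm (about 2 N to start, 5 N at the bottom), and springs back.
- tab3 (a point): Yellow patch over gap 3 from the left, as tab1.
- tab4 (a point): Yellow patch over gap 4 from the left, as tab1.
- tab5 (a point): Yellow patch over gap 5 from the left, as tab1.
- tab6 (a point): Yellow patch over gap 6 from the left, as tab1.
- parcel_center (a point): Centre (half-way up) of the brown parcel with two yellow bands, 110 mm long (x axis) x 40 wide x 50 high, about 0.25 kg, loose on the table in front of the rack, roughly pointing at it; slides under 1 to 4 N. Fully home its centre is 30 mm behind the rack's front, its near end still 25 mm out in front.
- carton_a: Small brown carton, 66 x 44 x 42 mm high, loose in the second gap from the left; origin under its centre. Leave it.
- carton_b: Small white carton, 66 x 44 x 42 mm high, loose in the second gap from the right; origin under its centre. Leave it.
- tape_roll: Roll of packing tape lying flat, 92 mm across, 45 mm high; origin under its centre. Leave it.
- stamp: Wooden hand stamp standing upright, 40 mm across, 68 mm high; origin under its centre. Leave it.
There are look-alikes about, which are no part of the job. Leave any red look-alike of the part that bears parcel_center alone.

How it is judged (in metres and radians):
On the way, in this order (a step that is already met when the one before it is completed fails the run):
1. a fingertip presses the rail's patch over the first gap from the pink end (((y of pink_end in the frame of rack above 0 m and contact force between the fingers and rail_c0 above 0.4 N) or (y of pink_end in the frame of rack below 0 m and contact force between the fingers and rail_c5 above 0.4 N))), for 0.1 s.
2. then the patch over the second gap (((y of pink_end in the frame of rack above 0 m and contact force between the fingers and rail_c1 above 0.4 N) or (y of pink_end in the frame of rack below 0 m and contact force between the fingers and rail_c4 above 0.4 N))), for 0.1 s.
3. then the patch over the third gap (((y of pink_end in the frame of rack above 0 m and contact force between the fingers and rail_c2 above 0.4 N) or (y of pink_end in the frame of rack below 0 m and contact force between the fingers and rail_c3 above 0.4 N))), for 0.1 s.
4. then the parcel is pushed fully home in the third gap (x of parcel_center in the frame of rack above 0.023 m and height (world z) of parcel_center below 0.03 m and angle between parcel_center's own z axis and vertical below 0.12 rad and angle between the x axis of parcel_center and the x axis of rack, either way round below 0.25 rad and ((y of pink_end in the frame of rack above 0 m and y of parcel_center in the frame of rack between 0.019 and 0.043 m) or (y of pink_end in the frame of rack below 0 m and y of parcel_center in the frame of rack between -0.043 and -0.019 m))), for 0.1 s.
At the end, for the whole second after the job is handed in: The parcel lies flat and at rest in the third gap from the pink end, lengthwise, its far end within 7 mm of the rack's back; the other two cartons, the tape roll and the stamp are within 15 mm of where they started (all of step 4 and linear speed of parcel below 0.01 m/s and distance of each of carton_a, carton_b, tape_roll, stamp from where it was at the start of the episode below 0.015 m); the robot touches nothing.
It fails at once if the parcel is lifted more than 15 mm or tipped more than about 25 degrees (height (world z) of parcel_center above 0.04 m or angle between parcel_center's own z axis and vertical above 0.45 rad).
It fails at once if a patch beyond the third gap is touched ((y of pink_end in the frame of rack above 0 m and (contact force between the fingers and rail_c3 above 0.4 N or contact force between the fingers and rail_c4 above 0.4 N or contact force between the fingers and rail_c5 above 0.4 N)) or (y of pink_end in the frame of rack below 0 m and (contact force between the fingers and rail_c0 above 0.4 N or contact force between the fingers and rail_c1 above 0.4 N or contact force between the fingers and rail_c2 above 0.4 N))).
It fails at once if the tape roll, the stamp or a carton in the rack is moved by more than 15 mm (distance of any of carton_a, carton_b, tape_roll, stamp from where it was at the start of the episode above 0.015 m).
It also fails if it takes over 64 s, if anything falls off the work surface, if the arm or the gripper's body presses on something with over 40 N, if the wrist force passes 120 N, or if a joint passes its speed limit or range.

## Working session

There is one attempt and no reset: what is moved stays moved. The work goes in short steps, Python scripts to look and compute and a shell command to move; the robot and the scene stay as the last step left them, time stands still between calls to the robot, and variables do not carry over. Pictures are saved under pics/ and viewed, about 8 in all and at most 12, crops included, and the job is handed in when it is done.

```bash
mkdir -p pics; cat > h.py <<'E'
from plant import *
import numpy as np, cv2
def snap(n,f=None):
    s=snapshot(n); 
    if f: cv2.imwrite('pics/'+f,cv2.cvtColor(s['color'],cv2.COLOR_RGB2BGR))
    np.savez('pics/'+n+'.npz',**s); return s
def load(n): return dict(np.load('pics/'+n+'.npz'))
def cloud(s):
    K=s['intrinsics'];z=s['z_map'];h,w=z.shape
    u,v=np.meshgrid(np.arange(w),np.arange(h))
    P=np.stack([(u-K[0,2])/K[0,0]*z,(v-K[1,2])/K[1,1]*z,z],-1)
    R=cv2.Rodrigues(s['rvec'])[0]
    W=(P-s['tvec'].reshape(3))@R
    W[z==0]=np.nan
    return W
E
python3 - <<'E'
from h import *
for n in ['scene','side']: snap(n,n+'1.png')
a,b=cv2.imread('pics/scene1.png'),cv2.imread('pics/side1.png')
cv2.imwrite('pics/s1.png',cv2.resize(a,(800,600)))
cv2.imwrite('pics/s2.png',cv2.resize(b,(800,600)))
print(get_obs())
E
```

```text
{'clock': 0.1, 'joint_pos': array([ 1.65069051e+01,  2.05881018e+01,  6.39120536e-01, -1.71507364e-02,
       -7.01361492e+01, -1.65060434e+01]), 'qvel': array([-0.02904699, -0.08704402,  0.21054298,  0.10624653, -0.07457252,
       -0.01867482]), 'tau': array([-1.42273191e-03, -5.84165347e+01,  2.93752134e+01,  7.01551259e+00,
        1.01412315e-02, -6.66964229e-05]), 'tool_pos': array([ 6.74583783e-01, -2.85865804e-05,  2.39710248e-01]), 'orientation': array([-1.79991270e+02, -8.62034303e-02,  1.79995016e+02]), 'force': array([ 0.17512094, -0.0015853 , -0.84080618]), 'moment': array([-0.03837953,  0.05126248, -0.01907765]), 'opening': 0.08770494447030473}
```

View pics/s1.png

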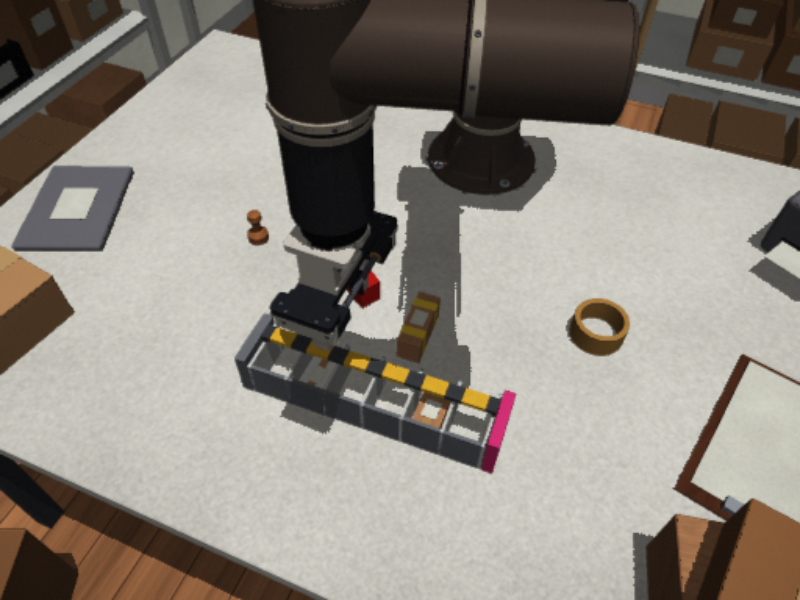

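View pics/s2.png

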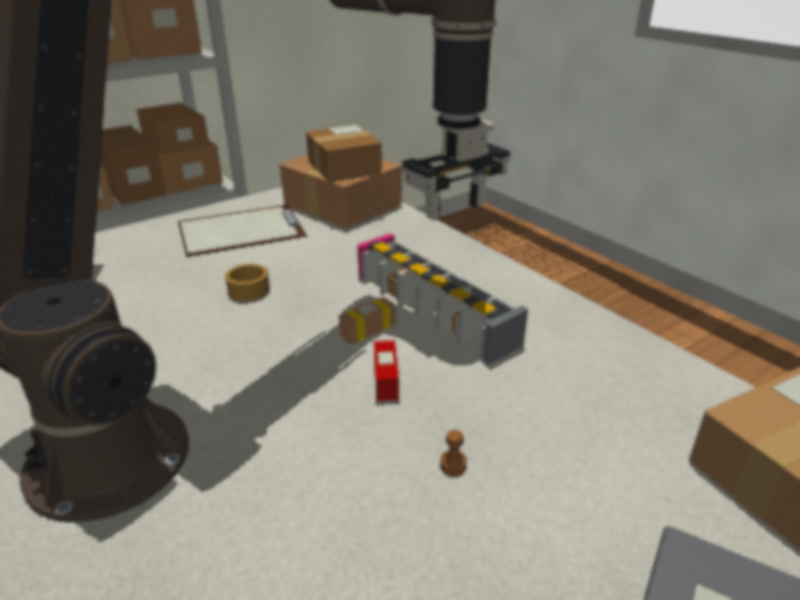

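The scene view has the pink panel at the right (505,430) and the grey one at (255,355), so pink is at the rack's +y end. The brown parcel with two yellow bands is at (418,325), the red look-alike at (367,290), the stamp at (257,227) and the tape roll at (600,327). The side view agrees: parcel at (367,320), red one at (386,370). Next I measure the rack and parcel.

```bash
python3 - <<'E'
from h import *
for n in ['scene','side']:
    s=load(n);W=cloud(s);c=s['color'];hsv=cv2.cvtColor(c,cv2.COLOR_RGB2HSV)
    x,y,z=W[...,0],W[...,1],W[...,2]
    H,S,V=hsv[...,0],hsv[...,1],hsv[...,2]
    print(n)
    pk=(H>155)&(H<175)&(S>150)&(z>.07)&(z<.1); 
    print('pink top',pk.sum(),np.nanmedian(W[pk],0),np.nanpercentile(W[pk],[5,95],axis=0).round(3).tolist())
    ye=(H>18)&(H<30)&(S>180)&(V>120)&(z>.08)&(z<.1)
    k,l,st,_=cv2.connectedComponentsWithStats(ye.astype(np.uint8))
    for i in range(1,k):
        if st[i,4]>15: print('tab',st[i],W[l==i].mean(0).round(4),np.ptp(W[l==i],axis=0).round(3))
    for nm,(u0,v0,u1,v1) in {'parcel':((380,280,450,370) if n=='scene' else (330,290,405,350)),'stamp':((240,200,275,250) if n=='scene' else (435,425,475,480)),'tape':((560,290,640,360) if n=='scene' else (220,260,275,305)),'red':((350,270,385,310) if n=='scene' else (365,335,405,410))}.items():
        m=np.zeros(z.shape,bool);m[int(v0*.64):int(v1*.64),int(u0*.64):int(u1*.64)]=1
        m&=(z>.012)&(z<.075)&(S>100)
        if nm=='parcel': m&=(abs(z-.05)<.006)&(H<32)
        if m.sum()<10: print(nm,m.sum());continue
        p=W[m][:,:2].astype(np.float32)
        print(nm,m.sum(),W[m].mean(0).round(3),np.percentile(W[m],[3,97],axis=0).round(3).tolist(),cv2.minAreaRect(p))
E
```

```text
scene
pink top 314 [0.65933004 0.23199602 0.08620083] [[0.612, 0.224, 0.081], [0.699, 0.24, 0.089]]
tab [173 210   9  10  53] [ 0.6538 -0.1306  0.0896] [0.023 0.024 0.007]
tab [224 230  12   7  61] [0.6496 0.0077 0.0896] [0.019 0.024 0.006]
tab [245 232  17  13 137] [0.6434 0.0633 0.0896] [0.026 0.036 0.008]
tab [269 240  18  13 146] [0.6413 0.1252 0.0894] [0.026 0.036 0.007]
tab [295 249  18  13 142] [0.6396 0.1873 0.0895] [0.024 0.035 0.008]
parcel 441 [0.509 0.05  0.051] [[0.453, 0.029, 0.046], [0.559, 0.069, 0.054]] ((0.5054458379745483, 0.047808222472667694), (0.11167532205581665, 0.04149743542075157), 2.6493189334869385)
stamp 168 [ 0.413 -0.32   0.037] [[0.398, -0.335, 0.014], [0.426, -0.307, 0.069]] ((0.41111329197883606, -0.32034507393836975), (0.03207999840378761, 0.03463151678442955), 29.59980583190918)
tape 794 [0.386 0.331 0.035] [[0.343, 0.289, 0.014], [0.426, 0.371, 0.049]] ((0.3831844925880432, 0.33061423897743225), (0.09051935374736786, 0.09058493375778198), 41.4931755065918)
red 172 [ 0.469 -0.058  0.036] [[0.446, -0.078, 0.013], [0.488, -0.047, 0.054]] ((0.46474826
[... 587 characters left out ...]
.081, 0.045], [0.544, 0.064, 0.052]] ((0.4746253490447998, 0.008196555078029633), (0.1679503619670868, 0.09730038046836853), 57.80857467651367)
stamp 251 [ 0.4   -0.329  0.035] [[0.387, -0.341, 0.014], [0.415, -0.314, 0.066]] ((0.4006313383579254, -0.328432559967041), (0.027151411399245262, 0.03213690221309662), 49.579437255859375)
tape 432 [0.375 0.324 0.032] [[0.336, 0.286, 0.014], [0.414, 0.37, 0.045]] ((0.3782365620136261, 0.3283455967903137), (0.09022705256938934, 0.08254129439592361), 68.01956939697266)
red 431 [ 0.429 -0.118  0.043] [[0.399, -0.154, 0.016], [0.472, -0.057, 0.051]] ((0.439052551984787, -0.1024763435125351), (0.11322502791881561, 0.03863750025629997), 57.02898406982422)
```

```bash
python3 -m handwheel '[[[0.185,0.94,0.3],[0,0,0]],[[0.185,0.94,0.3],[0,0,0]],[[0.185,0.94,0.3],[0,0,0]],[[0.185,0.94,0.3],[0,0,0]],[[0.185,0.94,0.3],[0,0,0]]]' 1; python3 -m handwheel '[[[0,0,0],[0,0,0]],[[0,0,0.2],[0,0,0]],[[0,0,0.25],[0,0,0]],[[0,0,0.25],[0,0,0]],[[0,0,0.25],[0,0,0]]]'
python3 - <<'E'
from h import *
s=snap('scene','scene2.png'); w=snap('wrist','w2.png')
a=cv2.imread('pics/scene2.png')[160:320,130:350];b=cv2.imread('pics/w2.png')
a=cv2.resize(a,(528,384),interpolation=cv2.INTER_CUBIC)
m=np.hstack([a,b]);cv2.imwrite('pics/m2.png',cv2.resize(m,(800,295)))
o=get_obs();print(o['tool_pos'],o['orientation'],o['force'],o['opening'],o['clock'])
E
```

```text
clock: 0.52
tool_pos: [0.6368, 0.1901, 0.1793]
orientation: [-180.0, -0.1, -180.0]
force: [0.2, -0.5, -0.2]
opening: 0.0598
clock: 0.93
tool_pos: [0.6378, 0.1873, 0.1303]
orientation: [-179.9, -0.1, 180.0]
force: [0.2, -0.2, 0.9]
opening: 0.0267
[0.63896643 0.18780129 0.13216497] [1.79974696e+02 9.75368887e-02 1.79978378e+02] [-0.86287832 -0.45576927  0.42610854] 0.018713264742669416 1.0333
```

View pics/m2.png

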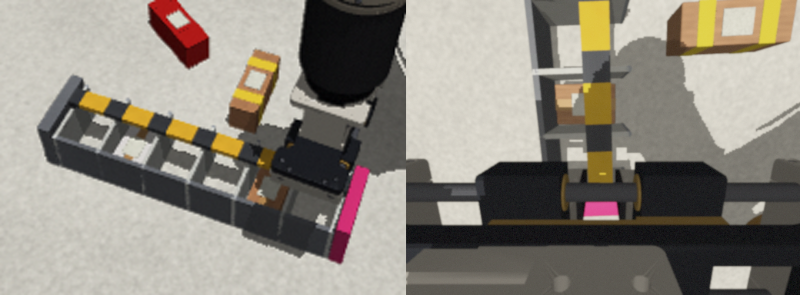

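The left crop shows the gripper over the patch nearest pink. Patches 2 and 3 and the banded parcel (about (255,85) in the crop) are unobstructed. Pressing patch 1.

```bash
python3 -m handwheel '[[[0,0,0.05],[0,0,0]],[[0,0,0.08],[0,0,0]],[[0,0,0.08],[0,0,0]],[[0,0,0.11],[0,0,0]],[[0,0,0.13],[0,0,0]]]'; python3 -m handwheel '[[[0,0,0.02],[0,0,0]],[[0,0,0.035],[0,0,0]],[[0,0,0.04],[0,0,0]],[[0,0,0.04],[0,0,0]],[[0,0,0.04],[0,0,0]]]'
```

```text
clock: 1.45
tool_pos: [0.638, 0.1879, 0.1042]
orientation: [180.0, 0.0, 180.0]
force: [0.3, -0.5, -0.1]
opening: -0.0001
clock: 1.87
tool_pos: [0.638, 0.1879, 0.0969]
orientation: [-180.0, 0.0, -180.0]
force: [-2.0, -0.9, 4.0]
opening: 0.0002
```

```bash
python3 - <<'E'
from h import *
s=snap('scene');W=cloud(s);c=s['color'];hsv=cv2.cvtColor(c,cv2.COLOR_RGB2HSV)
H,S,V=hsv[...,0],hsv[...,1],hsv[...,2];z=W[...,2]
ye=(H>18)&(H<30)&(S>180)&(V>120)&(z>.07)&(z<.1)
k,l,st,_=cv2.connectedComponentsWithStats(ye.astype(np.uint8))
for i in range(1,k):
    if st[i,4]>15: print('tab',st[i],W[l==i].mean(0).round(4),np.ptp(W[l==i],axis=0).round(3))
o=get_obs();print(o['tool_pos'],o['force'],o['opening'])
E
```

```text
tab [173 211  17  11 114] [ 0.6502 -0.1227  0.0841] [0.025 0.037 0.01 ]
tab [196 219  17  11 118] [ 0.6481 -0.0609  0.0837] [0.025 0.038 0.007]
tab [220 226  17  12 126] [0.6461 0.0012 0.084 ] [0.025 0.036 0.008]
tab [244 234  18  12 133] [0.6437 0.0636 0.0842] [0.025 0.036 0.009]
[0.63794354 0.18792015 0.09689274] [-1.57876971 -0.19521464  3.75306143] 0.0003663445180343419
```

Rail pressed with 4 N, about 5 mm down. On to patches 2 and 3.

```bash
python3 -m handwheel '[[[0,0,-0.1],[0,0,0]],[[0,0,-0.1],[0,0,0]],[[-0.011,-0.31,-0.1],[0,0,0]],[[-0.011,-0.31,-0.1],[0,0,0]],[[-0.011,-0.31,-0.1],[0,0,0]]]'; python3 -m handwheel '[[[0,0,0.05],[0,0,0]],[[0,0,0.08],[0,0,0]],[[0,0,0.1],[0,0,0]],[[0,0,0.1],[0,0,0]],[[0,0,0.1],[0,0,0]]]';  python3 -m handwheel '[[[0,0,0],[0,0,0]],[[0,0,0],[0,0,0]]]'
python3 -m handwheel '[[[0,0,-0.1],[0,0,0]],[[0,0,-0.1],[0,0,0]],[[-0.011,-0.31,-0.1],[0,0,0]],[[-0.011,-0.31,-0.1],[0,0,0]],[[-0.011,-0.31,-0.1],[0,0,0]]]'; python3 -m handwheel '[[[0,0,0.05],[0,0,0]],[[0,0,0.08],[0,0,0]],[[0,0,0.1],[0,0,0]],[[0,0,0.1],[0,0,0]],[[0,0,0.1],[0,0,0]]]';  python3 -m handwheel '[[[0,0,0],[0,0,0]],[[0,0,0],[0,0,0]]]'
```

```text
clock: 2.33
tool_pos: [0.6398, 0.1229, 0.1164]
orientation: [-180.0, -0.0, 179.9]
force: [-0.2, 1.0, 1.0]
opening: 0.0006
clock: 2.75
tool_pos: [0.6403, 0.1262, 0.0964]
orientation: [-180.0, -0.0, -179.9]
force: [0.4, -3.2, 5.1]
opening: 0.0006
clock: 2.92
tool_pos: [0.6404, 0.1262, 0.0969]
orientation: [-180.0, 0.0, -180.0]
force: [1.4, -3.1, 4.2]
opening: 0.0005
clock: 3.33
tool_pos: [0.6415, 0.0615, 0.1161]
orientation: [180.0, -0.1, 179.9]
force: [-0.6, 0.8, -0.6]
opening: 0.0004
clock: 3.75
tool_pos: [0.6423, 0.0645, 0.0963]
orientation: [-180.0, -0.0, -179.9]
force: [-0.3, -1.7, 4.7]
opening: 0.0004
clock: 3.92
tool_pos: [0.6423, 0.0644, 0.0968]
orientation: [180.0, 0.0, -180.0]
force: [-1.3, -1.4, 4.6]
opening: 0.0008
```

```bash
python3 -m handwheel '[[[0,0,-0.2],[0,0,0]],[[0,0,-0.45],[0,0,0]],[[0.2,0,-0.45],[0,0,0.02]],[[0.4,-0.1,-0.45],[0,0,0.04]],[[0.6,-0.1,-0.45],[0,0,0.06]]]'; python3 -m handwheel '[[[0.2,0,0],[0,0,0.02]],[[0.3,0,0],[0,0,0.04]],[[0.3,0,0],[0,0,0.06]],[[0.3,0,0],[0,0,0.08]],[[0.3,0,0],[0,0,0.1]]]'; python3 -m handwheel '[[[0,0,0],[0,0,0.02]],[[0,0,0],[0,0,0.04]],[[0,0,0],[0,0,0.06]],[[0,0,0],[0,0,0.084]],[[0,0,0],[0,0,0.084]]]'
python3 - <<'E'
from h import *
o=get_obs();print(o['tool_pos'],o['orientation'],o['joint_pos'].round(1))
a=snap('scene','a3.png');b=snap('side','b3.png')
for n,s in (('scene',a),('side',b)):
    W=cloud(s);hsv=cv2.cvtColor(s['color'],cv2.COLOR_RGB2HSV);x,y,z=W[...,0],W[...,1],W[...,2]
    m=(x>.42)&(x<.585)&(y>0.0)&(y<.11)&(abs(z-.05)<.008)&(hsv[...,0]<32)
    print(n,m.sum(),cv2.minAreaRect(W[m][:,:2].astype(np.float32)) if m.sum()>5 else '')
    ye=(hsv[...,0]>18)&(hsv[...,0]<30)&(hsv[...,1]>180)&(hsv[...,2]>120)&(z>.07)&(z<.1)
    k,l,st,_=cv2.connectedComponentsWithStats(ye.astype(np.uint8))
    for i in range(1,k):
        if st[i,4]>15: print('tab',st[i],W[l==i].mean(0).round(4))
A=cv2.imread('pics/a3.png')[130:320,130:350]
cv2.imwrite('pics/m3.png',cv2.resize(A,(695,600),interpolation=cv2.INTER_CUBIC))
E
```

```text
clock: 4.33
tool_pos: [0.5225, 0.0435, 0.1866]
orientation: [179.9, 0.0, 158.1]
force: [-0.3, 1.0, 0.1]
opening: 0.0005
clock: 4.75
tool_pos: [0.4669, 0.0667, 0.1868]
orientation: [179.9, -0.0, 122.7]
force: [0.4, -0.4, 0.1]
opening: 0.0007
clock: 5.17
tool_pos: [0.4672, 0.0664, 0.1862]
orientation: [-180.0, -0.0, 92.3]
force: [-0.2, -0.8, -0.1]
opening: 0.0004
[0.4671893  0.06636636 0.18622499] [-1.79969001e+02 -3.74449789e-02  9.22835362e+01] [ 3.200e+01  3.800e+00 -2.860e+01 -1.000e-01 -5.760e+01 -1.197e+02]
scene 551 ((0.5044314861297607, 0.04805004969239235), (0.11427710205316544, 0.04163210839033127), 3.2901179790496826)
tab [173 210  17  11 108] [ 0.6498 -0.1228  0.0894]
tab [196 217  17  12 117] [ 0.648  -0.0605  0.0896]
tab [220 225  17  12 120] [0.6455 0.0013 0.0895]
tab [245 233  17  12 129] [0.6436 0.0634 0.0897]
tab [270 241  17  12 132] [0.6414 0.1256 0.0898]
tab [295 249  18  13 138] [0.6392 0.1874 0.0892]
side 326 ((0.5017536282539368, 0.047858573496341705), (0.1097877100110054, 0.04603614658117294), 2.121014356613159)
tab [239 156  10   5  36] [0.6343 0.1889 0.087 ]
tab [251 162  10   6  40] [0.6368 0.1277 0.0869]
tab [262 169  12   7  47] [0.6386 0.0647 0.0868]
tab [275 176  12   7  50] [0.641  0.0031 0.0867]
tab [288 184  13   8  55] [ 0.6432 -0.0589  0.0867]
tab [303 192  13   8  61] [ 0.6461 -0.1205  0.0868]
```

View pics/m3.png

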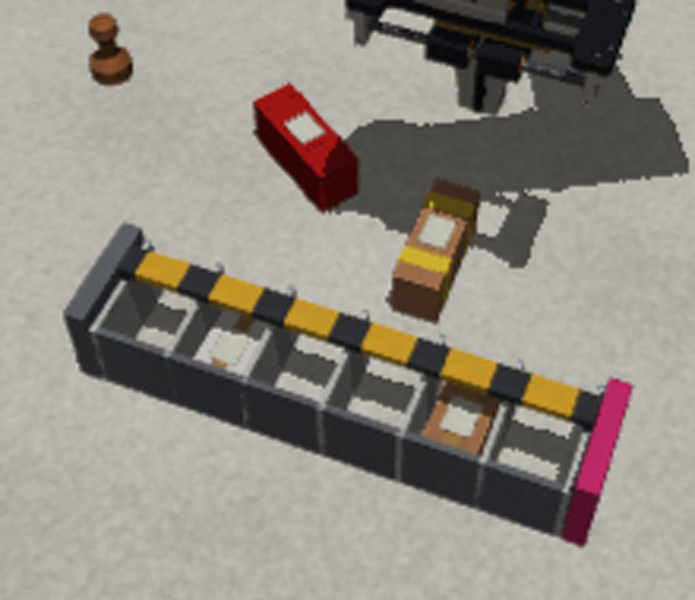

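The crop shows the banded parcel at (433,250), in line with a point between gaps 3 and 4 and about 11 mm to the right of gap 3. The red look-alike is apart at (305,150). I'll straddle the parcel with open fingers and push it sideways by 11 mm, then push from behind.

```bash
python3 -m handwheel '[[[-0.097,0.18,0],[0,0,0]],[[-0.097,0.18,0],[0,0,0]],[[-0.097,0.18,0],[0,0,0]],[[-0.097,0.18,0.1],[0,0,0]],[[-0.097,0.18,0.1],[0,0,0]]]' -0.4;  python3 -m handwheel '[[[0,0,0],[0,0,0]],[[0,0,0],[0,0,0]],[[0,0,0],[0,0,0]],[[0,0,0],[0,0,0]],[[0,0,0],[0,0,0]]]'; python3 -m handwheel '[[[0,0,0],[0,0,0]],[[0,0,0],[0,0,0]],[[0,0,0],[0,0,0]],[[0,0,0],[0,0,0]],[[0,0,0],[0,0,0]]]'
python3 - <<'E'
from h import *
w=snap('wrist','w4.png')
E
```

```text
clock: 5.68
tool_pos: [0.5023, 0.048, 0.1638]
orientation: [-179.8, 0.0, 92.7]
force: [-0.9, 0.3, -1.3]
opening: 0.0282
clock: 6.1
tool_pos: [0.5047, 0.0485, 0.1672]
orientation: [179.9, -0.0, 92.7]
force: [0.3, -0.5, -0.3]
opening: 0.0593
clock: 6.52
tool_pos: [0.5045, 0.0483, 0.1666]
orientation: [-180.0, 0.0, 92.7]
force: [-0.9, -0.3, 0.5]
opening: 0.0614
```

View pics/w4.png

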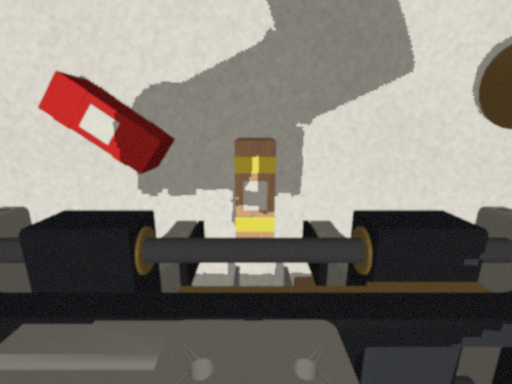

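The parcel (255,190) sits centred between the open fingers, parallel to the tool. Descend and shift it sideways.

```bash
python3 -m handwheel '[[[0,0,0.2],[0,0,0]],[[0,0,0.4],[0,0,0]],[[0,0,0.56],[0,0,0]],[[0,0,0.66],[0,0,0]],[[0,0,0.66],[0,0,0]]]'; python3 -m handwheel '[[[0.03,0,0],[0,0,0]],[[0.05,0,0],[0,0,0]],[[0.07,0,0],[0,0,0]],[[0.09,0,0],[0,0,0]],[[0.108,0,0],[0,0,0]]]'; python3 -m handwheel '[[[0,0,0],[0,0,0]],[[-0.02,0,0],[0,0,0]],[[-0.04,0,0],[0,0,0]],[[-0.04,0,-0.2],[0,0,0]],[[-0.04,0,-0.4],[0,0,0]]]'; python3 -m handwheel '[[[0,0,-0.15],[0,0,0]],[[0,-0.2,-0.15],[0,0,0]],[[0,-0.4,-0.15],[0,0,0]],[[0,-0.4,-0.15],[0,0,0]],[[0,-0.4,-0.15],[0,0,0]]]' 1
python3 - <<'E'
from h import *
for n in ('scene','side'):
    s=snap(n,n+'5.png')
    W=cloud(s);hsv=cv2.cvtColor(s['color'],cv2.COLOR_RGB2HSV);x,y,z=W[...,0],W[...,1],W[...,2]
    m=(x>.42)&(x<.585)&(y>0.01)&(y<.11)&(abs(z-.05)<.008)&(hsv[...,0]<32)
    print(n,m.sum(),cv2.minAreaRect(W[m][:,:2].astype(np.float32)) if m.sum()>5 else '')
o=get_obs();print(o['clock'],o['tool_pos'],o['orientation'],o['joint_pos'].round(1))
E
```

```text
clock: 6.98
tool_pos: [0.5018, 0.0471, 0.0306]
orientation: [-179.6, 0.2, 92.7]
force: [-0.1, -0.2, 0.2]
opening: 0.0613
clock: 7.4
tool_pos: [0.5042, 0.0707, 0.0359]
orientation: [179.9, -0.0, 92.7]
force: [-0.4, -4.0, 2.7]
opening: 0.0611
clock: 7.82
tool_pos: [0.502, 0.0604, 0.1134]
orientation: [-179.6, 0.2, 92.7]
force: [2.6, 0.4, 1.4]
opening: 0.0617
clock: 8.23
tool_pos: [0.4222, 0.0573, 0.1451]
orientation: [179.9, -0.1, 92.7]
force: [0.6, 0.4, 0.6]
opening: 0.0336
scene 559 ((0.5043719410896301, 0.058775875717401505), (0.11180000752210617, 0.04122481867671013), 2.709017753601074)
side 321 ((0.5011881589889526, 0.058341361582279205), (0.11370899528265, 0.04654756933450699), 0.43667808175086975)
8.3333 [0.42447666 0.05814186 0.14509011] [ 1.79918366e+02 -3.49475621e-02  9.27259227e+01] [  34.4    2.1  -36.8    0.   -51.  -121.7]
```

The parcel is now at (0.503, 0.0586), yaw about 2°. The gap 3 line passes y = 0.059 there. Lower closed fingers behind it and push.

```bash
python3 -m handwheel '[[[-0.008,-0.02,0],[0,0,0.0018]],[[-0.008,-0.02,0],[0,0,0.0018]],[[-0.008,-0.02,0],[0,0,0.0018]],[[-0.008,-0.02,0],[0,0,0.0018]],[[-0.008,-0.02,0.15],[0,0,0.0018]]]'; python3 -m handwheel '[[[0,0,0.2],[0,0,0]],[[0,0,0.35],[0,0,0]],[[0,0,0.395],[0,0,0]],[[0,0,0.395],[0,0,0]],[[0,0,0.395],[0,0,0]]]'; python3 -m handwheel '[[[0,0.04,0],[0,0,0]],[[0,0.08,0],[0,0,0]],[[0,0.12,0],[0,0,0]],[[0,0.16,0],[0,0,0]],[[0,0.2,0],[0,0,0]]]'; python3 -m handwheel '[[[0,0.04,0],[0,0,0]],[[0,0.08,0],[0,0,0]],[[0,0.12,0],[0,0,0]],[[0,0.16,0],[0,0,0]],[[0,0.2,0],[0,0,0]]]'
python3 - <<'E'
from h import *
for n in ('scene','side'):
    s=snap(n,n+'6.png')
    W=cloud(s);hsv=cv2.cvtColor(s['color'],cv2.COLOR_RGB2HSV);x,y,z=W[...,0],W[...,1],W[...,2]
    m=(x>.47)&(x<.63)&(y>0.01)&(y<.11)&(abs(z-.05)<.006)&(hsv[...,0]<32)&(hsv[...,1]>60)
    print(n,m.sum(),cv2.minAreaRect(W[m][:,:2].astype(np.float32)) if m.sum()>5 else '')
A=cv2.imread('pics/scene6.png')[160:310,170:340]
cv2.imwrite('pics/m6.png',cv2.resize(A,(680,600),interpolation=cv2.INTER_CUBIC))
E
```

```text
clock: 8.75
tool_pos: [0.4237, 0.058, 0.1181]
orientation: [179.6, -0.2, 92.1]
force: [0.9, 1.2, -0.3]
opening: 0.0006
clock: 9.17
tool_pos: [0.4201, 0.0562, 0.0352]
orientation: [-179.9, 0.1, 92.1]
force: [0.3, 0.2, 1.0]
opening: 0.0003
clock: 9.58
tool_pos: [0.461, 0.0578, 0.0361]
orientation: [180.0, -0.0, 92.0]
force: [-2.5, 0.8, 2.6]
opening: 0.0002
clock: 10.0
tool_pos: [0.5007, 0.0591, 0.0355]
orientation: [-180.0, 0.0, 92.1]
force: [-3.3, -1.8, 2.1]
opening: 0.0003
scene 412 ((0.5581777095794678, 0.05910494551062584), (0.09962312877178192, 0.04150735214352608), 2.585355281829834)
side 24 ((0.6140059232711792, 0.050555307418107986), (0.03258112072944641, 0.015934068709611893), 48.56711196899414)
```

View pics/m6.png

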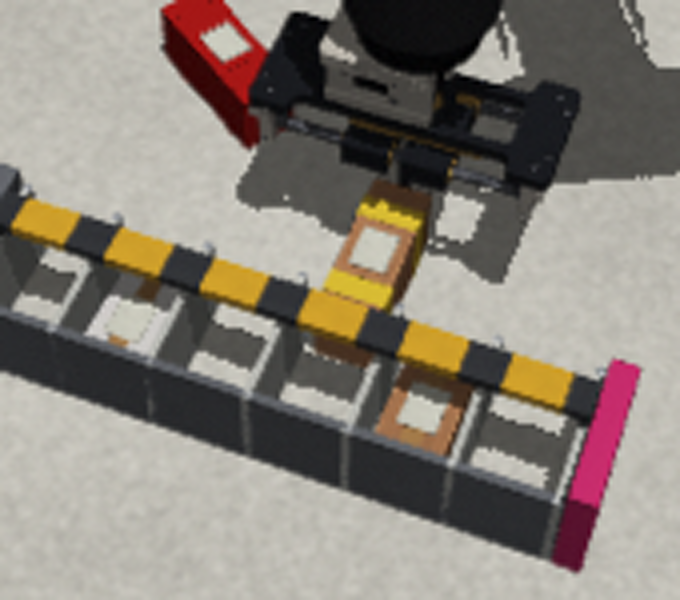

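The parcel's nose is under the third patch and in gap 3, clear of both dividers. Continue, slowing near home.

```bash
python3 -m handwheel '[[[0,0.04,0],[0,0,0]],[[0,0.08,0],[0,0,0]],[[0,0.12,0],[0,0,0]],[[0,0.16,0],[0,0,0]],[[0,0.2,0],[0,0,0]]]'; python3 -m handwheel '[[[0,0.03,0],[0,0,0]],[[0,0.06,0],[0,0,0]],[[0,0.09,0],[0,0,0]],[[0,0.12,0],[0,0,0]],[[0,0.14,0],[0,0,0]]]'; python3 -m handwheel '[[[0,0.008,0],[0,0,0]],[[0,0.016,0],[0,0,0]],[[0,0.022,0],[0,0,0]],[[0,0.028,0],[0,0,0]],[[0,0.028,0],[0,0,0]]]'
```

```text
clock: 10.52
tool_pos: [0.5407, 0.0606, 0.0356]
orientation: [-180.0, 0.0, 92.1]
force: [-2.0, 0.7, 1.7]
opening: 0.0002
clock: 10.93
tool_pos: [0.5688, 0.0618, 0.0355]
orientation: [180.0, -0.0, 92.1]
force: [-2.1, 0.3, 0.7]
opening: 0.0004
clock: 11.35
tool_pos: [0.5738, 0.0619, 0.0356]
orientation: [180.0, -0.0, 92.1]
force: [-0.9, 0.5, -0.2]
opening: 0.0003
```

Not yet against the back (force still low). Creep forward until it rises.

```bash
python3 -m handwheel '[[[0,0.01,0],[0,0,0]],[[0,0.015,0],[0,0,0]],[[0,0.015,0],[0,0,0]]]'; python3 -m handwheel '[[[0,0.008,0],[0,0,0]],[[0,0.012,0],[0,0,0]],[[0,0.012,0],[0,0,0]]]'
```

```text
clock: 11.6
tool_pos: [0.5769, 0.062, 0.0356]
orientation: [180.0, -0.0, 92.1]
force: [-0.3, 0.1, 1.1]
opening: 0.0004
clock: 11.85
tool_pos: [0.5779, 0.0619, 0.0354]
orientation: [-179.9, 0.0, 92.0]
force: [-4.6, -0.1, 3.1]
opening: 0.0008
```

```bash
python3 -m handwheel '[[[0,0.008,0],[0,0,0]],[[0,0.015,0],[0,0,0]],[[0,0.015,0],[0,0,0]]]'
```

```text
clock: 12.1
tool_pos: [0.5779, 0.0616, 0.035]
orientation: [-179.6, 0.1, 92.0]
force: [-16.1, 3.9, 10.5]
opening: 0.0004
```

Stopped at x = 0.578 with the force rising to 16 N, so it is home (0.5765 predicted). Back off, rise and check.

```bash
python3 -m handwheel '[[[0,-0.1,0],[0,0,0]],[[0,-0.25,0],[0,0,0]],[[0,-0.4,0],[0,0,0]],[[0,-0.5,0],[0,0,0]],[[0,-0.5,-0.2],[0,0,0]]]'; python3 -m handwheel '[[[0,0,-0.2],[0,0,0]],[[0,0,-0.4],[0,0,0]],[[0,0,-0.5],[0,0,0]],[[0,0,-0.5],[0,0,0]],[[0,0,-0.5],[0,0,0]]]'
python3 - <<'E'
from h import *
for n in ('scene','side'):
    s=snap(n,n+'7.png')
    W=cloud(s);hsv=cv2.cvtColor(s['color'],cv2.COLOR_RGB2HSV);x,y,z=W[...,0],W[...,1],W[...,2]
    H,S=hsv[...,0],hsv[...,1]
    m=(x>.55)&(x<.72)&(y>0.035)&(y<.09)&(abs(z-.05)<.006)&(H<32)&(S>60)
    print(n,m.sum(),cv2.minAreaRect(W[m][:,:2].astype(np.float32)) if m.sum()>5 else '', np.percentile(W[m],[2,50,98],axis=0).round(3).tolist() if m.sum() else '')
    for nm,(u0,v0,u1,v1) in {'stamp':((240,200,275,250) if n=='scene' else (435,425,475,480)),'tape':((560,290,640,360) if n=='scene' else (220,260,275,305))}.items():
        q=np.zeros(z.shape,bool);q[int(v0*.64):int(v1*.64),int(u0*.64):int(u1*.64)]=1
        q&=(z>.012)&(z<.075)&(S>100); print(nm,W[q].mean(0).round(3))
A=cv2.resize(cv2.imread('pics/scene7.png')[180:310,150:340],(500,342),interpolation=cv2.INTER_CUBIC)
B=cv2.resize(cv2.imread('pics/side7.png')[140:240,200:350],(500,333),interpolation=cv2.INTER_CUBIC)
cv2.imwrite('pics/m7.png',np.vstack([A,B])[:, :][:675]);I=cv2.imread('pics/m7.png');cv2.imwrite('pics/m7.png',cv2.resize(I,(444,600)))
o=get_obs();print(o['clock'],o['tool_pos'],o['force'])
E
```

```text
clock: 12.52
tool_pos: [0.4739, 0.0557, 0.0699]
orientation: [-179.3, 0.2, 92.0]
force: [0.0, 0.5, -0.8]
opening: 0.0006
clock: 12.93
tool_pos: [0.483, 0.0592, 0.1774]
orientation: [179.8, -0.1, 92.1]
force: [-0.1, 0.9, -0.6]
opening: 0.0003
scene 343 ((0.637826681137085, 0.0623222254216671), (0.09894900023937225, 0.040741756558418274), 2.609614610671997) [[0.589, 0.043, 0.047], [0.659, 0.064, 0.052], [0.685, 0.083, 0.055]]
stamp [ 0.413 -0.32   0.038]
tape [0.386 0.331 0.035]
side 119 ((0.6404786109924316, 0.061344441026449203), (0.04622549191117287, 0.11424228549003601), 85.45060729980469) [[0.585, 0.042, 0.045], [0.607, 0.065, 0.049], [0.697, 0.082, 0.052]]
stamp [ 0.4   -0.329  0.035]
tape [0.375 0.324 0.031]
13.0333 [0.48168943 0.05846355 0.17510161] [-0.23257853  0.33160564 -0.72014051]
```

View pics/m7.png

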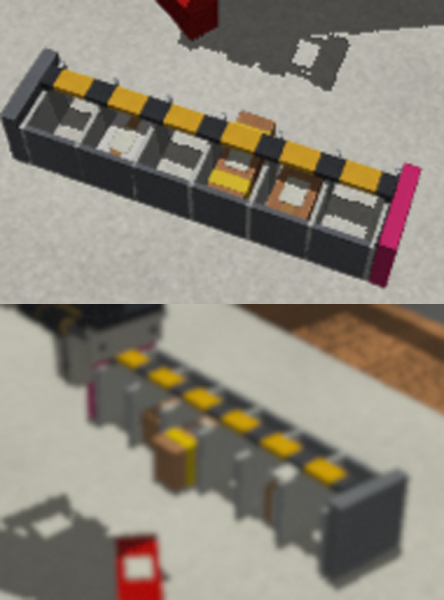

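The parcel lies flat in the third gap from pink, at (235,165) in the upper crop, its far end against the back. Both cartons sit undisturbed in their gaps, and the robot is clear.

```bash
python3 -c "
from plant import *
print(close_job())"
```

```text
the job is handed in; nothing more can be done
None
```

The three patches are pressed in order from the pink end and the yellow-banded parcel is fully home in the third gap. I handed the job in at about 13 s on the robot's clock; it gives no verdict.

- **Counting:** the pink panel is at the rack's left (+y) end. I pressed patches 1, 2 and 3 with closed fingertips at 4 to 5 N each and lifted between them. I went to no patch beyond the third.
- **Parcel:** I pushed it about 11 mm sideways into line with the third gap, then from behind with closed fingers until it stopped against the back. The force rose to 16 N with no further movement, within 2 mm of the predicted stop.
- **Last checks:**
  - The parcel lies flat, with its centre at about (0.64, 0.062) m and within about 2 mm of the gap's centre line.
  - Its yaw is about 2.6° by the scene camera. The side camera's fit through the partly hidden parcel gave about -4.5°. Both are inside the limit.
  - The stamp and tape roll measured where they were at the start, and both cartons look undisturbed in the pictures.
  - The robot was clear of everything.

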